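# Clear up round the carving vise

### The job

Clear up the bench by sorting the five things left lying on it: the two rosewood blocks with a slot cut in them go into the open aluminium tin and the uncut block into the yellow bin, each lying flat on the floor of its container, and the two green-handled files go on the wooden file rest, one in each of its two places, handle in the notch of the lower rail nearest the robot and blade in the notch of the far rail. Leave the round wax tin where it stands.

Things in the scene. Friction and masses are not known exactly. Their poses are not given: they have to be found in the camera images.
- slotted_a: Red-brown rosewood block, 60 (its x) x 36 (its y) x 22 mm high (its z), about 45 g, with a dark blind slot 38 x 13 mm and 13 mm deep cut in the middle of its top, along its length. Origin at the block's centre, 11 mm above its underside. One of the two slotted blocks.
- slotted_b: Red-brown rosewood block, 60 (its x) x 36 (its y) x 22 mm high (its z), about 45 g, the same as slotted_a, with the same dark slot in its top. Origin at its centre.
- blank: Red-brown rosewood block, 60 (its x) x 36 (its y) x 22 mm high (its z), about 45 g, plain on every side, no slot. Origin at its centre, 11 mm above its underside.
- file_a: File, 170 mm long, 37 g. Green plastic handle 84 mm long, 14 mm square; dark steel blade 8 x 3 mm ahead of it on the same axis. Origin: middle of the handle, on its axis (7 mm above the bench at the start); x points to the blade's tip (handle x -42 to 42, blade 42 to 128 mm). Balances at x = 27 mm: grip the handle at about x = 15. Starts with the handle roughly towards the robot.
- file_b: File, 170 mm long, 37 g. Green plastic handle 84 mm long, 14 mm square; dark steel blade 8 x 3 mm ahead of it on the same axis. Origin: middle of the handle, on its axis (7 mm above the bench at the start); x points to the blade's tip (handle x -42 to 42, blade 42 to 128 mm). Balances at x = 27 mm: grip the handle at about x = 15. Starts with the handle roughly towards the robot.
- tin: Open, empty aluminium tin for the slotted blocks, fixed, 160 (its x, away from the robot) x 140 (its y) x 45 mm high, walls and floor 3 mm. Room for two blocks one behind the other, each lengthways along x, at x = -40 and 40 mm. Origin under its centre at bench level.
- bin: Open yellow plastic bin for the uncut block, fixed, 160 (its x, away from the robot) x 140 mm (its y), walls and floor 3 mm; far part 45 mm high, near wall and near part of the sides 26 mm. Two uncut blocks, part of the bin, fill its far end (x = 40 mm to the far wall, 25 mm high); its floor is free from x = -77 to 40 mm. Origin under its centre at bench level.
- rest: Wooden file rest, fixed: board 150 (its x, away from the robot) x 126 (its y) x 6 mm and two rails 14 mm thick at x = -50 (near) and 50 mm, open between. Each has two notches 34 mm wide, 14 deep, at y = 35 and -35; notch floors 22 mm (near rail, handle) and 27.5 mm (far rail, blade) above the bench. A file lies with its origin at x -30, y +-35, 29 mm up. Origin under its centre, bench level.
- wax_tin: Bystander: round brass-coloured wax tin with a dark label, 62 mm across and 28 mm high, standing loose among the things. Origin at the centre of its underside. To be left alone.
Things that resemble listed ones, but are neither listed nor needed, are in the scene too. What is shaped like the slotted_b but turquoise is not meant.

How it is judged:
By the outcome, as a careful person would: the job done as asked, in the order asked, and still so for the second after the job is handed in, with the robot touching nothing.
It also fails if it takes over 128 s, if anything falls off the work surface, if the arm or the gripper's body presses on something with over 40 N, if the wrist force passes 120 N, or if a joint passes its speed limit or range.

### The arm

A 6-joint arm with a two-finger parallel gripper is mounted at the origin on the work surface. World frame = base frame: x ahead of the robot, y to its left, z up, the work surface at z = 0. Lengths are in m, angles in rad, forces in N, time in s.
With the tool pointing down it reaches from about 0.4 to 0.925 m from the base axis. Payload 12.5 kg.
Tool frame: the origin (TCP) lies on the centre line of the jaws, within the pads' length; the fingertips stand 11 mm ahead of it and the grasp point (between the pads) lies 8 mm behind it; z points along the fingers, y is the line along which they close (so a half turn about z gives the same grasp; the last joint's range is limited). The gripper opens to 95 mm and grips with 3 to 60 N. Pads are 20 mm wide; open, the fingers measure 119 mm over their backs; the gripper's body (75 mm by 180 mm) begins 59 mm behind the grasp point.
Start: joints at [-1.394, 0.491, 1.559, -0, 1.092, -0.106], TCP at [0.174, -0.6, 0.226] pointing down, gripper open.
Joint ranges: [-3.1, 3.1], [-0.84, 2.19], [0.05, 2.79], [-1.13, 4.28], [0.06, 2.93], [-2.69, 2.69]. Speed limits (rad/s): [2.22, 2.22, 2.79, 3.14, 3.14, 3.14].

### API

Orientations are given as a unit quaternion [x, y, z, w].
In Python, from rig import arm, planner, grab_frame, camera_info, current_time, current_q, current_qvel, current_joint_torque, current_position, current_tcp_rot, current_wrist_force, current_wrist_torque, current_opening, current_grasp_force gives the robot as it stands. The module is installed in compiled form; this text tells all that it offers. Calls block until the motion is done:
- arm.reach(position, orientation): joint-space move of the TCP to a pose.
- arm.movel(position, feed=0.15, rot=None): straight line of the TCP; rot=None keeps the orientation; feed is the mean speed in m/s.
- arm.set_joints(angles): joint-space move.
- arm.gripper_to(opening, grasp_force=None): finger opening in m; grasp_force is the grip in N (None keeps the last); returns when the fingers have stopped.
- arm.dwell(seconds).
- planner.solve_ik(position, orientation): joint angles nearest the present ones, or None.
- grab_frame(name): name is "scene" or "top" or "wrist"; returns the picture (384x512x3 uint8, red, green, blue); there is no depth.
- camera_info(name): a dict with "intrinsics" (3x3 intrinsics, pixels), "R" (3x3) and "t" (3): a world point X has camera coordinates R X + t. Camera axes: x right, y down, z forward; pixel columns grow to the right and rows downward; lengths in m; the calibration is good to about 2 mm. A picture is of the moment at which its call begins: read the wrist's pose just before it. camera_info takes no time and is no camera call; for the wrist camera it gives the pose at the moment of the call.
A pose or a line that the arm cannot do raises arm.Unreachable and nothing moves.
- arm.finish_job(): hands the job in; it is judged then, once.
Readings, each from a call of its own:
- current_time(): time.
- current_q(): joint angles.
- current_qvel(): joint speeds.
- current_joint_torque(): joint torques, N m.
- current_position(): TCP position.
- current_tcp_rot(): TCP orientation.
- current_wrist_force(): force on the tool from outside, world axes, zero at the start.
- current_wrist_torque(): the same for the moment, N m.
- current_opening(): finger opening in m.
- current_grasp_force(): force on a finger pad.
Only numpy, scipy, OpenCV 4.12 (cv2) and the standard library are available. Lean on these libraries where they do the work, as an engineer would, in place of code of your own. Each camera call takes 0.05 s, during which the arm holds its last target. There are 200 camera calls.

## Working session

There is one attempt and no reset: what is moved stays moved. The work goes in short steps, each a Python script; the robot and the scene stay as the last script left them, time stands still between calls to the robot, and variables do not carry over. Pictures are saved under pics/ and viewed, at most 14 in all, crops included, and the job is handed in when it is done.

```bash
mkdir -p pics; python3 - <<'E'
from rig import *
import cv2,numpy as np
for n in("scene","top"):
    im=grab_frame(n);c=camera_info(n)
    cv2.imwrite(f"pics/{n}0.png",cv2.resize(im[...,::-1],(800,600),interpolation=cv2.INTER_CUBIC))
    np.save(f"pics/{n}0.npy",im)
    print(n,c["intrinsics"].tolist(),(-c["R"].T@c["t"]).round(3),c["R"].round(3).tolist())
print(current_time(),current_tcp_rot(),current_opening())
E
```

```text
scene [[458.284849610102, 0.0, 256.78297522340574], [0.0, 458.284849610102, 194.681380437543], [0.0, 0.0, 1.0]] [0.934 0.355 0.975] [[-0.598, 0.802, 0.016], [0.652, 0.498, -0.571], [-0.466, -0.331, -0.821]]
top [[367.1010113099991, 0.0, 256.0785878887699], [0.0, 367.1010113099991, 187.62590751885085], [0.0, 0.0, 1.0]] [ 0.352 -0.019  1.145] [[0.02, -1.0, -0.02], [-0.997, -0.019, -0.074], [0.073, 0.021, -0.997]]
0.1 [ 9.90019181e-01  1.40931705e-01 -1.85285294e-05 -5.24442672e-04] 0.09484992688912774
```

View pics/top0.png

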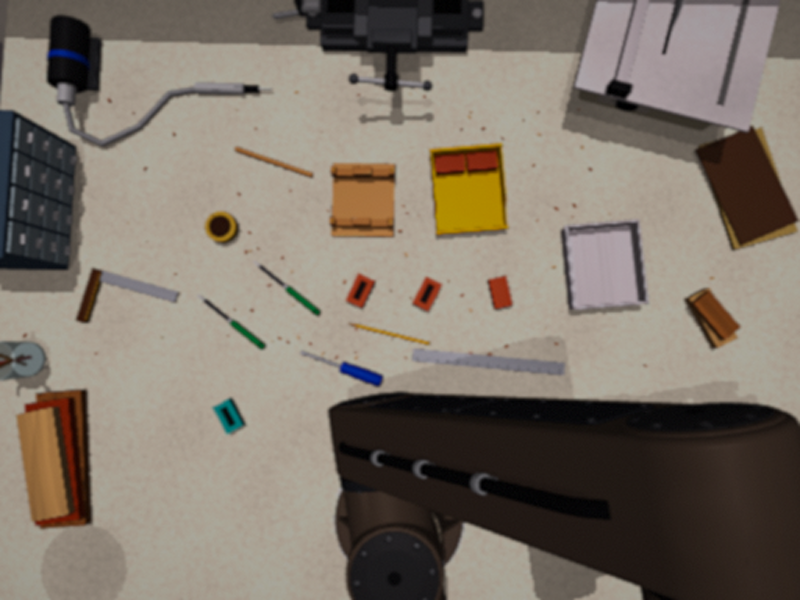

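View pics/scene0.png

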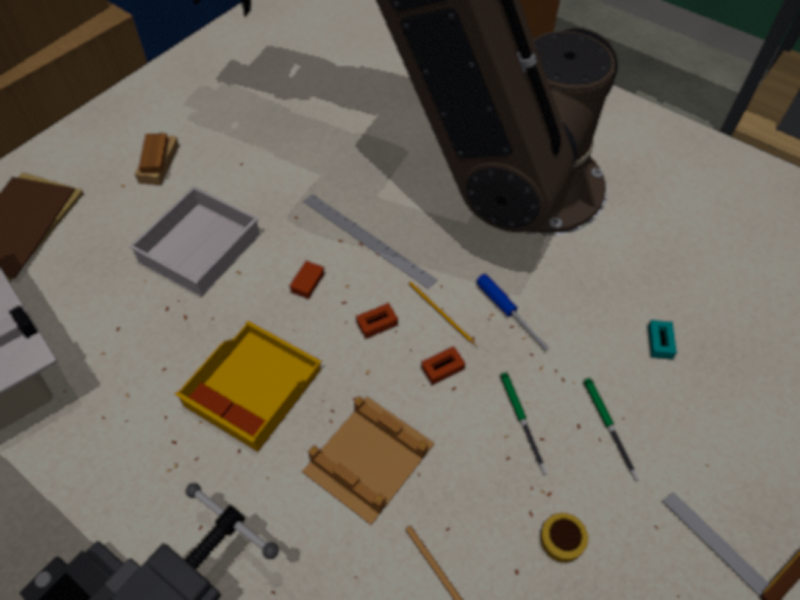

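The top view (800x600) shows the slotted blocks at (361,291) and (427,294) and the blank at (500,292). The file handles are near (304,301) and (248,334), the rest at (363,200), the bin at (469,190), the tin at (604,266) and the wax tin at (221,227).

```bash
cat > h.py <<'E'
from rig import *
import cv2,numpy as np
from scipy.spatial.transform import Rotation as Ro
def px2w(u,v,z,c):
    d=c["R"].T@np.linalg.solve(c["intrinsics"],[u,v,1.]); o=-c["R"].T@c["t"]
    return o+d*(z-o[2])/d[2]
def down(yaw):  # tool y (closing line) at angle yaw+90deg; tool x along yaw
    return (Ro.from_euler('z',yaw)*Ro.from_euler('x',np.pi)).as_quat()
def snap(name,fn,crop=None):
    c=camera_info(name);im=grab_frame(name)
    np.savez(f"pics/{fn}.npz",im=im,**c)
    cv2.imwrite(f"pics/{fn}.png",cv2.resize(im[...,::-1],(800,600),interpolation=cv2.INTER_CUBIC))
    return im,c
E
python3 - <<'E'
from h import *
c=camera_info("top");s=.64
for n,u,v,z in [("sa",361,291,.022),("sb",427,294,.022),("bl",500,292,.022),("fa_h0",319,313,.007),("fa_tip",260,266,.007),("fb_h0",264,347,.007),("fb_tip",204,299,.007),
 ("rest_nl",332,236,.006),("rest_nr",394,236,.006),("rest_fl",333,165,.03),("rest_fr",395,165,.03),
 ("tin_fl",563,229,.045),("tin_fr",638,223,.045),("tin_nl",570,310,.045),("tin_nr",645,303,.045),
 ("bin_fl",431,149,.045),("bin_fr",500,145,.045),("bin_nl",437,235,.026),("bin_nr",506,230,.026),("wax",221,227,.028)]:
    print(n,px2w(u*s,v*s,z,c).round(3))
t0=current_time()
arm.reach([.5,-.1,.42],down(0))
im,c=snap("wrist","w1")
print(current_time()-t0,current_q().round(2),(-c["R"].T@c["t"]).round(3),c["R"].round(2).tolist(),current_position())
E
```

```text
sa [0.438 0.081 0.022]
sb [ 0.434 -0.048  0.022]
bl [ 0.441 -0.191  0.022]
fa_h0 [0.393 0.165 0.007]
fa_tip [0.485 0.287 0.007]
fb_h0 [0.324 0.273 0.007]
fb_tip [0.417 0.397 0.007]
rest_nl [0.549 0.144 0.006]
rest_nr [0.551 0.019 0.006]
rest_fl [0.687 0.143 0.03 ]
rest_fr [0.689 0.02  0.03 ]
tin_fl [ 0.563 -0.308  0.045]
tin_fr [ 0.577 -0.451  0.045]
tin_nl [ 0.407 -0.321  0.045]
tin_nr [ 0.423 -0.463  0.045]
bin_fl [ 0.717 -0.051  0.045]
bin_fr [ 0.727 -0.185  0.045]
bin_nl [ 0.551 -0.066  0.026]
bin_nr [ 0.563 -0.201  0.026]
wax [0.559 0.362 0.028]
2.2917 [-0.33  0.18  1.52 -0.    1.45  1.24] [ 0.577 -0.101  0.578] [[-0.0, -1.0, -0.0], [-0.96, 0.0, 0.27], [-0.27, 0.0, -0.96]] [ 0.4999976  -0.10060673  0.41965221]
```

View pics/w1.png

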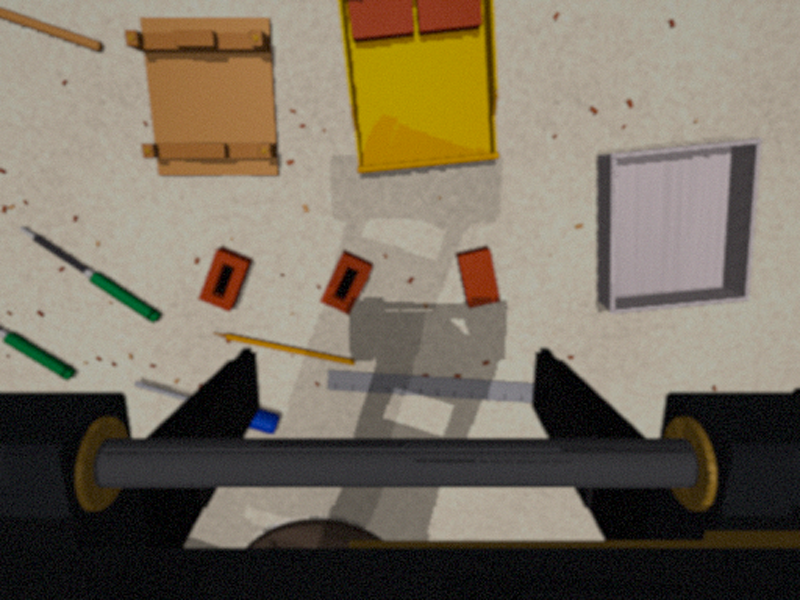

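The wrist view shows slotted blocks at (225,278) and (347,281), the blank at (478,276), the rest (145–280, 18–175), the bin's near edge (360,172)–(498,157), and the tin rim corners around (612,158), (760,141), (748,298), (602,310). I'll compute block poses in a view rectified at block-top height.

```bash
cat >> h.py <<'E'
def blobs(im,c,z,hue,x0,x1,y0,y1,amin,smin=120,vmin=40):
    # rectified 1 mm/px at height z: col = (y1-y), row=(x1-x)
    H,W=int((x1-x0)*1000),int((y1-y0)*1000)
    src=np.float32([[0,0],[W,0],[W,H],[0,H]]);wp=[(x1,y1),(x1,y0),(x0,y0),(x0,y1)]
    P=[c["intrinsics"]@(c["R"]@np.array([x,y,z])+c["t"]) for x,y in wp]
    M=cv2.getPerspectiveTransform(np.float32([p[:2]/p[2] for p in P]),src)
    r=cv2.warpPerspective(im,M,(W,H));h=cv2.cvtColor(r,cv2.COLOR_RGB2HSV)
    m=(((h[...,0].astype(int)-hue[0])%180<=(hue[1]-hue[0])%180)&(h[...,1]>smin)&(h[...,2]>vmin)).astype(np.uint8)
    out=[]
    for k in cv2.findContours(m,cv2.RETR_EXTERNAL,cv2.CHAIN_APPROX_NONE)[0]:
        if cv2.contourArea(k)<amin: continue
        b=cv2.boxPoints(cv2.minAreaRect(k)); w=np.array([[x1-v/1000,y1-u/1000] for u,v in b])
        e1,e2=w[1]-w[0],w[2]-w[1]; L,S=(e1,e2) if np.hypot(*e1)>np.hypot(*e2) else (e2,e1)
        if L[0]<0:L=-L
        out.append((w.mean(0),np.arctan2(L[1],L[0]),np.hypot(*L),np.hypot(*S)))
    return out,r
E
python3 - <<'E'
from h import *
d=np.load("pics/w1.npz");c={k:d[k] for k in("R","t","intrinsics")}
o,r=blobs(d["im"],c,.022,(174,10),.36,.75,-.5,.25,500)
cv2.imwrite("pics/r.png",r[...,::-1])
for b in o: print("red",b[0].round(4),np.degrees(b[1]).round(1),b[2:])
top=np.load("pics/top0.npy");ct=camera_info("top")
o,_=blobs(top,ct,.022,(174,10),.36,.75,-.5,.25,500)
for b in o: print("redtop",b[0].round(4),np.degrees(b[1]).round(1),b[2:])
o,_=blobs(top,ct,.01,(45,85),.3,.6,.1,.5,300,80,20)
for b in o: print("greentop",b[0].round(4),np.degrees(b[1]).round(1),b[2:])
o,_=blobs(d["im"],c,.01,(45,85),.3,.6,.1,.5,300,80,20)
for b in o: print("green",b[0].round(4),np.degrees(b[1]).round(1),b[2:])
for n,u,v,z in [("tin_fl",600,155,.045),("tin_fr",760,141,.045),("tin_nl",605,310,.045),("tin_nr",748,299,.045),
 ("bin_nl",360,172,.026),("bin_nr",498,157,.026),("rest_nl",159,175,.003),("rest_nr",278,175,.003),
 ("nrail_r",277,144,.036),("nrail_l",143,144,.036),("frail_l",127,31,.0415),("frail_r",271,31,.0415)]:
    print(n,px2w(u*.64,v*.64,z,c).round(4))
E
```

```text
red [ 0.4389 -0.0485] -25.3 (np.float32(0.061549306), np.float32(0.036197066))
red [ 0.4449 -0.1892] 13.2 (np.float32(0.061382517), np.float32(0.034985736))
red [0.443  0.0824] -24.6 (np.float32(0.063325405), np.float32(0.037392385))
red [ 0.7001 -0.1509] -84.4 (np.float32(0.057556026), np.float32(0.029154258))
red [ 0.6961 -0.0871] -85.9 (np.float32(0.05792386), np.float32(0.034056067))
redtop [ 0.435  -0.0475] -26.6 (np.float32(0.0594794), np.float32(0.03577708))
redtop [0.439 0.084] -24.0 (np.float32(0.059296183), np.float32(0.03665399))
redtop [ 0.4409 -0.1902] 13.5 (np.float32(0.059510108), np.float32(0.035978314))
redtop [ 0.7002 -0.1207] -84.4 (np.float32(0.12147207), np.float32(0.03808746))
greentop [0.3489 0.3072] 53.5 (np.float32(0.08181404), np.float32(0.011160488))
greentop [0.4182 0.199 ] 52.6 (np.float32(0.08139827), np.float32(0.010980835))
green [0.3508 0.306 ] 53.3 (np.float32(0.08262749), np.float32(0.016808774))
green [0.4199 0.1984] 52.5 (np.float32(0.08237637), np.float32(0.01452299))
tin_fl [ 0.5714 -0.2983  0.045 ]
tin_fr [ 0.5842 -0.4501  0.045 ]
tin_nl [ 0.4152 -0.3197  0.045 ]
tin_nr [ 0.427  -0.4668  0.045 ]
bin_nl [ 0.5548 -0.0653  0.026 ]
bin_nr [ 0.5693 -0.2035  0.026 ]
rest_nl [0.5509 0.1476 0.003 ]
rest_nr [0.5508 0.0225 0.003 ]
nrail_r [0.5818 0.0146 0.036 ]
nrail_l [0.5819 0.1454 0.036 ]
frail_l [0.6812 0.1447 0.0415]
frail_r [0.6811 0.0128 0.0415]
```

View pics/r.png

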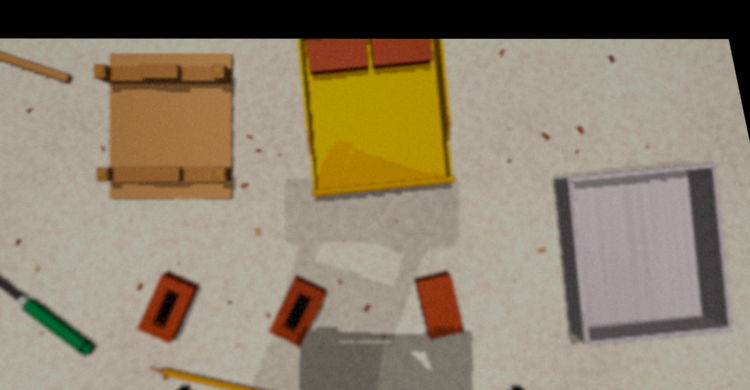

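```bash
cat >> h.py <<'E'
def pick(xy,yaw,z,op,F,zt=.15):
    R=down(yaw); arm.gripper_to(op,F)
    arm.reach([*xy,zt],R); arm.movel([*xy,z],feed=.12)
    arm.gripper_to(0.0,F); g=current_opening()
    arm.movel([*xy,zt],feed=.2); print("grip",g,"after lift",current_opening(),"F",current_grasp_force(),"t",current_time())
    return current_opening()
def place(xy,yaw,z,op,zt=.15):
    R=down(yaw); arm.reach([*xy,zt],R); arm.movel([*xy,z+.01],feed=.2); f0=current_wrist_force()
    arm.movel([*xy,z],feed=.04); print("dF",(current_wrist_force()-f0).round(1))
    arm.gripper_to(op); arm.movel([*xy,zt],feed=.25); print("t",current_time())
def fr(o,yaw,x,y): return np.array(o)+Ro.from_euler('z',yaw).as_matrix()[:2,:2]@[x,y]
TIN=((.496,-.3865),np.radians(5.4)); BIN=((.639,-.1265),np.radians(5.4)); REST=((.6245,.081),0.)
E
python3 - <<'E'
from h import *
g=pick((.437,-.048),np.radians(-25.5),.012,.065,20)
assert .03<g<.04
place(fr(*TIN,40,0) if 0 else fr(*TIN,.04,0),TIN[1],.0165,.06)
snap("wrist","w2")
E
```

```text
grip 0.03578284809595898 after lift 0.035493257974007854 F 19.99994248151779 t 6.9333
dF [-0.8  1.4 -0.7]
t 10.75
```

View pics/w2.png

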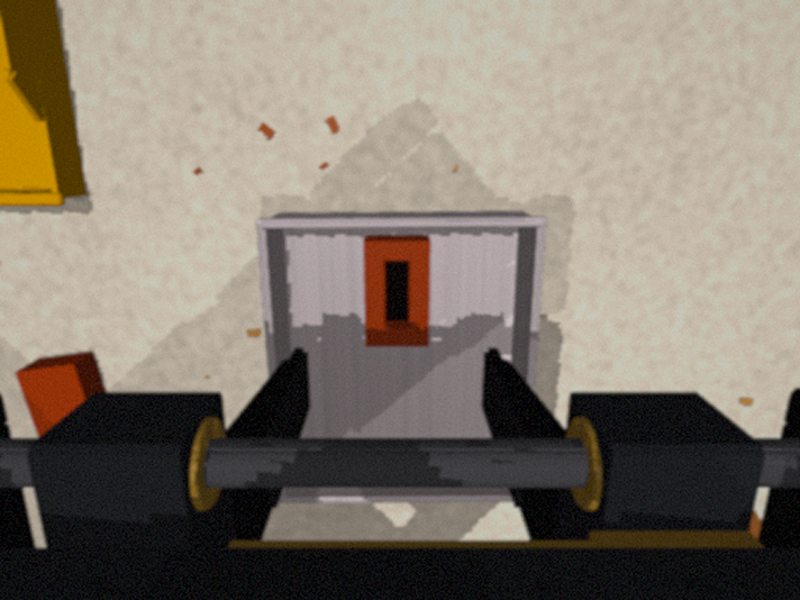

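The first slotted block lies flat in the far part of the tin, centred at (397,290) and clear of the walls. Next are the second slotted block and the blank.

```bash
python3 - <<'E'
from h import *
g=pick((.441,.083),np.radians(-24.3),.012,.065,20)
assert .03<g<.04
place(fr(*TIN,-.037,0),TIN[1],.0165,.06)
g=pick((.443,-.1895),np.radians(13.3),.012,.065,20)
assert .03<g<.04
place(fr(*BIN,-.02,0),BIN[1],.0165,.06)
arm.reach([.40,.2,.38],down(0))
im,c=snap("wrist","w3")
for z in (.01,):
    o,_=blobs(im,c,z,(45,85),.25,.65,.05,.5,300,80,20)
    for b in o: print("green",b[0].round(4),np.degrees(b[1]).round(1),b[2:])
print(current_time())
E
```

```text
grip 0.036086005309174614 after lift 0.03605968893440546 F 19.999982714653015 t 15.6333
dF [-0.4  0.8 -0.1]
t 19.8583
grip 0.035799006771201354 after lift 0.03585989200720502 F 20.00001847743988 t 23.775
dF [-0.8  0.1  0.8]
t 27.05
green [0.35   0.3071] 53.5 (np.float32(0.081397384), np.float32(0.012827159))
green [0.4191 0.1996] 52.8 (np.float32(0.081017494), np.float32(0.012069786))
28.775
```

View pics/w3.png

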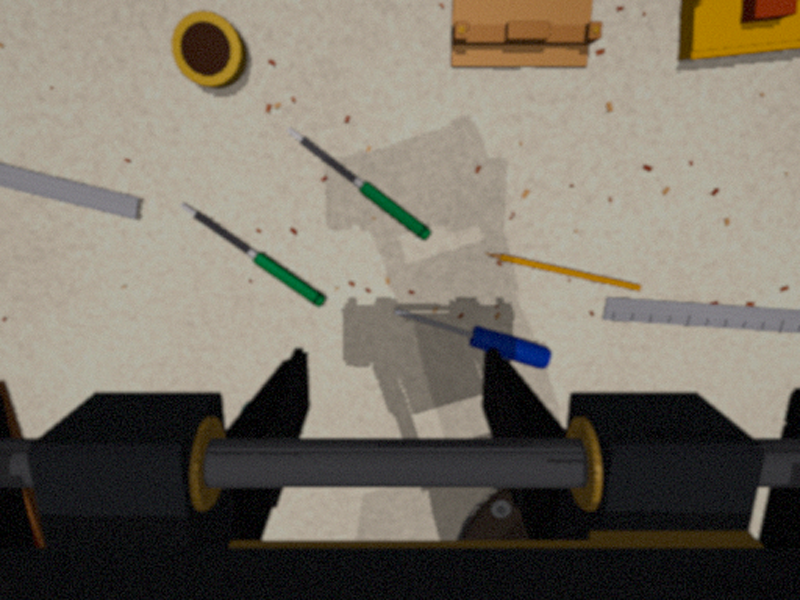

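The files are undisturbed: handle centres are at about (395,210) and (290,280), measured at (.419,.1996) and (.350,.307) with yaw about 53°. The blank is in the bin.

```bash
python3 - <<'E'
from h import *
y=np.radians(52.8)
g=pick(fr((.419,.1993),y,.015,0),y,.012,.045,20)
assert .011<g<.017
print(current_q().round(2))
place(fr(*REST,-.015,-.035),REST[1],.0345,.035)
snap("wrist","w4")
E
```

```text
grip 0.013575037566459619 after lift 0.013730924625311917 F 19.99999612569809 t 32.9833
[ 0.32  0.39  2.   -0.    0.75  0.97]
dF [-0.5  0.8  0.2]
t 36.2417
```

View pics/w4.png

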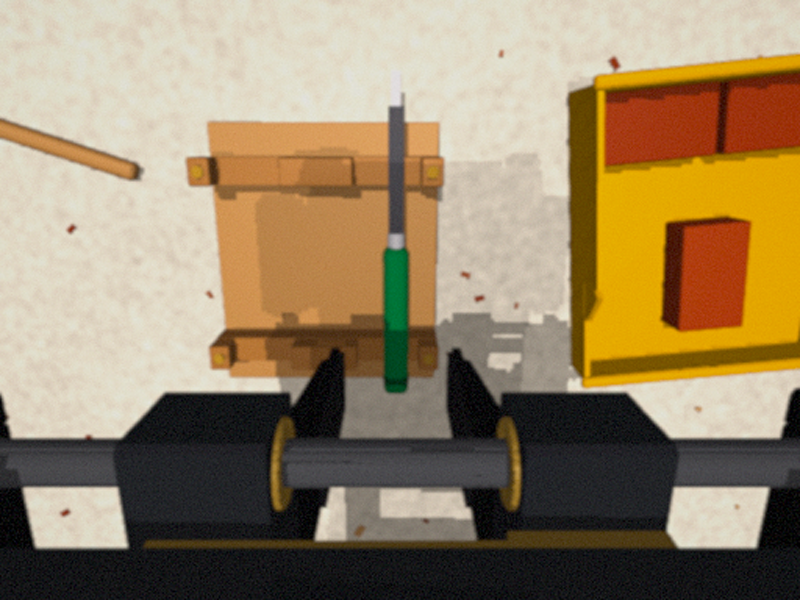

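The first file sits in both right-hand notches, with its blade at (397,172) and its handle at (396,345). The blank lies flat on the bin floor at (707,273). Now the second file.

```bash
python3 - <<'E'
from h import *
y=np.radians(53.5)
g=pick(fr((.350,.307),y,.015,0),y,.012,.045,20)
assert .011<g<.017
place(fr(*REST,-.015,.035),REST[1],.0345,.035)
arm.reach([.42,-.1,.45],down(0))
snap("wrist","w5")
print(current_time())
E
```

```text
grip 0.013651384347532889 after lift 0.013732948675803361 F 19.999647438526154 t 40.8833
dF [-0.3  0.  -0.9]
t 44.4
45.9833
```

View pics/w5.png

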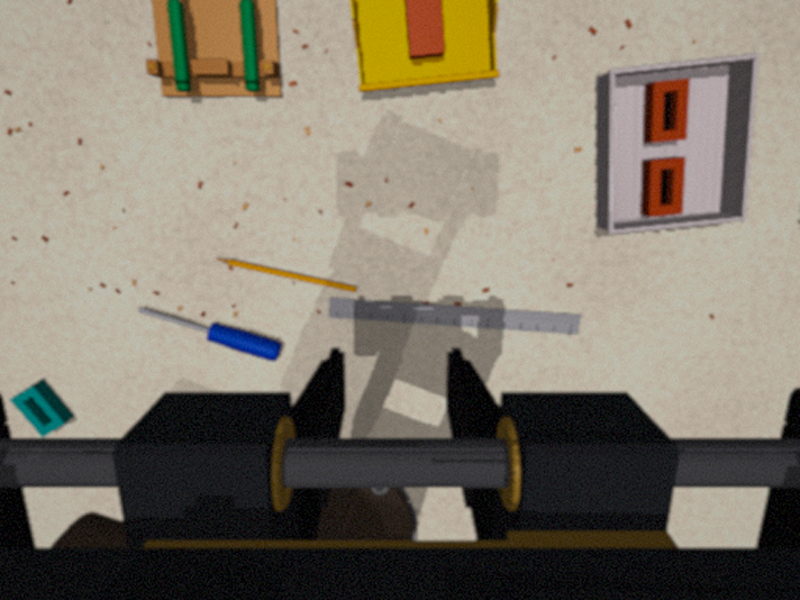

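Both slotted blocks are flat in the tin at (666,112) and (663,187), and both handles are in the near notches. I'll check the far rail once from the scene camera.

```bash
python3 - <<'E'
from h import *
im,_=snap("scene","s1")
cv2.imwrite("pics/s1c.png",cv2.resize(im[230:350,180:340,::-1],(800,600),interpolation=cv2.INTER_CUBIC))
E
```

```text
(no output)
```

View pics/s1c.png

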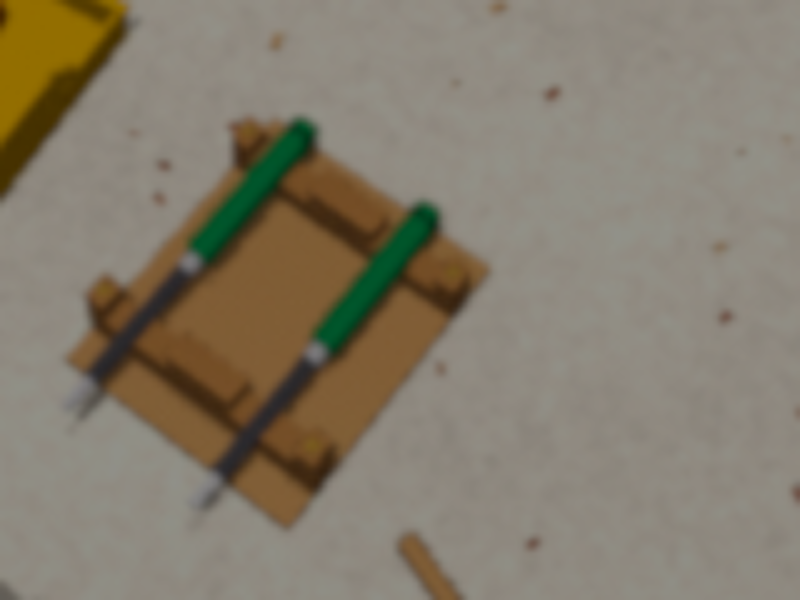

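Both files lie in their notches: blades cross the far rail at (130,320) and (265,425), handles the near rail at (285,160) and (400,245).

```bash
python3 -c "
from rig import arm
print(arm.finish_job())"
```

```text
the job is handed in; nothing more can be done
None
```

The job is handed in at about 46 s of the 128 s: both slotted blocks lie flat in the tin, the uncut block lies flat in the bin, both files are in the rest's notches, and I never touched the wax tin.

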